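# Load the sample changer's magazine

### The arm

A 6-joint arm with a two-finger parallel gripper is mounted at the origin on the work surface. World frame = base frame: x ahead of the robot, y to its left, z up, the work surface at z = 0. Lengths are in m, angles in rad, forces in N, time in s.
With the tool pointing down it reaches from about 0.325 to 0.775 m from the base axis. Payload 5.5 kg.
Tool frame: the origin (TCP) lies on the centre line of the jaws, within the pads' length; the fingertips stand 22 mm ahead of it and the grasp point (between the pads) lies 3 mm ahead of it; z points along the fingers, y is the line along which they close (so a half turn about z gives the same grasp; the last joint's range is limited). The gripper opens to 88 mm and grips with 3 to 60 N. Pads are 20 mm wide; open, the fingers measure 115 mm over their backs; the gripper's body (75 mm by 178 mm) begins 61 mm behind the grasp point.
Start: joints at [1.145, 0.091, 1.231, -0, 1.82, -0.057], TCP at [0.216, 0.56, 0.206] pointing down, gripper open.
Joint ranges: [-2.87, 2.87], [-0.86, 2.18], [0.17, 2.46], [-1.51, 4.65], [0.06, 2.69], [-2.65, 2.65]. Speed limits (rad/s): [2.57, 2.57, 3.01, 3.14, 3.14, 3.14].

### API

Orientations are given as a rotation vector (axis times angle).
In Python, from workcell import arm, grab_frame gives the robot as it stands. The module is installed in compiled form; this text tells all that it offers.
- The arm moves only by the tool send_rows, never from a script. Its arguments are lists of equal length, an entry for each row: "xyz": the shift along the tool's x, y, z as a fraction of full scale, a list of three; "angular": the turn, a rotation vector about the tool's x, y, z as a fraction of full scale, a list of three; "hand": the finger opening in mm, from 0 to 87.8. A call has 1 to 8 rows; each row is the pose to reach, as a shift and turn from the pose commanded when the call began, along the tool's axes at that moment; what a row does not reach only later rows make up. Full scale, the value 1, is 0.3 m for a shift and 1.5 rad for a turn. A row lasts 1/8 s, in which the tool goes at most 62.5 mm and 10.7 degrees, less where a joint would pass 70% of its speed; a pose out of reach is approached as far as the arm can. A call with a number of a shift or a turn outside -1 to 1 is refused whole. A call with a gripper value outside its range is refused whole. The fingers move at their own pace and stop on an object; "squeeze" is the grip in N (left out, the last holds). Time passes only in rows, so rows that repeat a pose let the fingers close. It gives the time, the measured TCP pose, the force, the opening and the grip force at its end, in the units of the state.
- arm.state(): the state, without advancing time (a new reading comes with each control period).
- grab_frame(name): name is "side" or "top" or "wrist"; returns a dict with "image" (400x640x3 uint8, red, green, blue), "K" (3x3 intrinsics, pixels), "distortion" ([k1, k2, p1, p2, k3] as OpenCV has them; the pictures are not rectified), "R" (3x3) and "t" (3): a world point X has camera coordinates R X + t; the wrist camera has in their place "tool_from_camera" (4x4, takes a point from camera to tool coordinates, whose origin is the TCP and whose axes are the flange's). Camera axes: x right, y down, z forward; pixel columns grow to the right and rows downward; lengths in m; the calibration is good to about 2 mm. A picture is of the moment at which its call begins: read the wrist's pose just before it. There is no depth.
- arm.close_job(): hands the job in; it is judged then, once.
The state is a dict: "t": time; "q": joint angles; "joint_velocities": joint speeds; "effort": joint torques, N m; "eef_pos": TCP position; "orientation": TCP orientation; "wrist_force": force on the tool from outside, world axes, zero at the start; "moment": the same for the moment, N m; "opening": finger opening in m; "grasp_force": force on a finger pad.
Only numpy, scipy, OpenCV 4.12 (cv2) and the standard library are available. Lean on these libraries where they do the work, as an engineer would, in place of code of your own. Each camera call takes 0.05 s, during which the arm holds its last target. There are 200 camera calls.

### The job

Load the two sample holders into the sprung magazine one at a time, faces up, pressing each down past the two latches until they snap back over its rim and letting go of it before you fetch the next. The holder with the round pellet goes in first and the one with the square plate last, so that it lies on top and is measured first. Handle the holders by their rims, never touching the pellet or the plate, and leave the other things on the bench where they are.

Things in the scene. Friction and masses are not known exactly. Their poses are not given: they have to be found in the camera images.
- magazine: Sample magazine, fixed to the bench: grey base plate 150 x 100 x 12 mm; on its own +x and -x sides two steel cheeks (52 mm wide, 28 to 36 mm from the axis, tops at 127 mm) and four 8 mm guide rods (centres x +-24.1, y +-20.2 mm, pointed tops at 130 mm) forming a 55 mm bore. Its +y and -y sides are open (40 mm between rods). Origin: on the bore's axis at the bench; z up.
- mouth (a point): Centre of the bore at the underside of the two latch noses, 105 mm above the bench; axes as the magazine's. A loaded holder is sprung up against the noses, its top at this level. The rods guide a holder from 124 mm down. Fingers that close along the y axis can carry a holder down between the rods, reach below it and open there: that space is clear down to 55 mm above the bench.
- latch_a (a joint): Spring bolt on the +x cheek (m): 0 = out, 9 mm = drawn back. Its 12 mm wide steel nose stands 4.5 mm in over a centred holder's rim, flat below, bevelled above (60 degrees, to 10 mm above the mouth's level): a holder pressed down drives it back (1.2 to 2.5 N spring), and it snaps out once the holder's top is below it. Black pull knob at its outer end, 65 mm from the axis.
- latch_b (a joint): The same spring bolt on the magazine's -x cheek.
- follower (a joint): Round black spring plate in the bore that carries the holders (m): 0 = up, top at the mouth's level; grows as pressed down, to 45 mm. Its spring pushes up with 3 N at the top, 0.07 N more per mm. Pressing a holder in takes about 10 to 20 N in all; press its top 3 to 6 mm below the latch noses, and it rises against them when let go.
- specimen_center (a point): Centre (half-way up) of the pellet holder: steel disc 51 mm across, 12 mm high, about 60 g, lying face up on the bench, with a round open well 34 mm across and 4 mm deep in which a small round dark pellet sits (20 mm across, its top 1 mm below the rim). z up.
- pellet: The round pellet fixed in the pellet holder's well: origin on the axis at the holder's underside, the pellet's face 11 mm above it. Not to be touched by the gripper.
- standard_center (a point): Centre (half-way up) of the plate holder: steel disc 51 mm across, 12 mm high, about 60 g, lying face up on the bench, with a closed flat face in which a dark square plate, 30 x 30 mm, is set flush. z up.
- plate: The square plate fixed in the plate holder's face: origin on the axis at the holder's underside, the plate's face 12 mm above it. Not to be touched by the gripper.
- flange: Bystander: blank steel vacuum flange lying on the bench, 70 mm across, 13 mm high, six bolt holes; origin at the centre of its underside.
- jar: Bystander: amber glass jar with a white cap, 48 mm across, 62 mm high; origin at the centre of its underside.
- driver: Bystander: screwdriver, 190 mm long, lying along its own x axis; origin at its middle.
- crucible: Bystander: small white porcelain crucible, 44 mm across, 34 mm high; origin at the centre of its underside.
Things that resemble listed ones, but are neither listed nor needed, are in the scene too. What is meant by the magazine is not red, and is the larger of those in its own colour.

How it is judged:
On the way:
1. the pellet holder is latched in the magazine while the plate holder is still outside it (z of specimen_center in the frame of mouth between -0.009 and -0.0048 m and horizontal distance between specimen_center and mouth below 0.006 m and angle between specimen_center's own z axis and vertical below 0.08 rad and value of joint each of latch_a, latch_b below 0.0015 m and contact force between the fingers and specimen below 0.2 N and horizontal distance between standard_center and mouth above 0.06 m), for 0.3 s.
At the end, for the whole second after the job is handed in: Plate holder on top, pellet holder beneath it: level within 0.08 rad, within 6 mm of the bore's axis, centres 4.8 to 9 mm and 16 to 21 mm below the mouth point, both latches back out over the upper rim (within 1.5 mm) (z of standard_center in the frame of mouth between -0.009 and -0.0048 m and horizontal distance between each of standard_center, specimen_center and mouth below 0.006 m and angle between each of standard_center, specimen_center's own z axis and vertical below 0.08 rad and z of specimen_center in the frame of mouth between -0.021 and -0.016 m and value of joint each of latch_a, latch_b below 0.0015 m); the robot touches nothing.
It fails at once if the gripper touches the pellet or the plate (contact force between the fingers and pellet above 0.5 N or contact force between the fingers and plate above 0.5 N).
It fails at once if a bystander is moved more than 25 mm (distance of any of flange, jar, driver, crucible from where it was at the start of the episode above 0.025 m).
It also fails if it takes over 67 s, if anything falls off the work surface, if the arm or the gripper's body presses on something with over 40 N, if the wrist force passes 120 N, or if a joint passes its speed limit or range.

## Working session

There is one attempt and no reset: what is moved stays moved. The work goes in short steps, Python scripts to look and compute and a tool call to move; the robot and the scene stay as the last step left them, time stands still between calls to the robot, and variables do not carry over. Pictures are saved under pics/ and viewed, at most 10 in all, crops included, and the job is handed in when it is done.

Besides the shell and the picture viewer there is one more tool, called as name(argument=value, ...) on one line, values as JSON. send_rows: Moves the arm, as the interface text tells. Its arguments: {"type":"object","properties":{"xyz":{"type":"array","items":{"type":"array","items":{"type":"number"}}},"angular":{"type":"array","items":{"type":"array","items":{"type":"number"}}},"hand":{"type":"array","items":{"type":"number"}},"squeeze":{"type":"number"}},"required":["xyz","angular","hand"]}

```bash
mkdir -p pics; cat > h.py <<'E'
import numpy as np, cv2, pickle
from workcell import arm, grab_frame
from scipy.spatial.transform import Rotation as Rn
def cam(name):
    s=arm.state(); f=grab_frame(name)
    K=np.array(f['K']);d=np.array(f['distortion'])
    if name=='wrist':
        T=np.eye(4);T[:3,:3]=Rn.from_rotvec(s['orientation']).as_matrix();T[:3,3]=s['eef_pos']
        W=T@np.array(f['tool_from_camera']); R=W[:3,:3].T; t=-R@W[:3,3]
    else: R=np.array(f['R']);t=np.array(f['t']).ravel()
    return dict(im=f['image'],K=K,d=d,R=R,t=t)
def pix2w(c,uv,z):
    p=cv2.undistortPoints(np.array(uv,float).reshape(-1,1,2),c['K'],c['d']).reshape(-1,2)
    o=-c['R'].T@c['t']; r=np.c_[p,np.ones(len(p))]@c['R']
    return o+r*((z-o[2])/r[:,2])[:,None]
def w2pix(c,X):
    return cv2.projectPoints(np.array(X,float).reshape(-1,3),cv2.Rodrigues(c['R'])[0],c['t'],c['K'],c['d'])[0].reshape(-1,2)
E
python3 - <<'E'
from h import *
for n in ['top','side']:
    c=cam(n); pickle.dump(c,open(n+'.pkl','wb')); cv2.imwrite(f'pics/{n}0.png',c['im'][...,::-1])
    print(n,-c['R'].T@c['t'],c['K'][0,0])
print(arm.state())
E
```

```text
top [ 0.44895694 -0.01216832  1.36906993] 442.022648262046
side [ 0.09115495 -1.4320843   0.98683924] 495.55594733191776
{'t': 0.1, 'q': array([ 1.14531097e+00,  9.18015822e-02,  1.23174018e+00,  6.74370635e-06,
        1.81981132e+00, -5.67027889e-02]), 'joint_velocities': array([ 0.00122821, -0.00172477, -0.00185626,  0.00194575, -0.00226525,
        0.00135277]), 'effort': array([ 2.26293268e-03, -4.47858489e+01, -4.07569957e+01,  6.99270959e-02,
        2.83949316e-02, -1.23116488e-04]), 'eef_pos': array([0.21616865, 0.55939406, 0.20532348]), 'orientation': array([-5.75924269e-01, -3.08791641e+00,  2.68247520e-03]), 'wrist_force': array([-0.5457589 ,  0.39265763,  0.9760304 ]), 'moment': array([ 0.04116057,  0.00592982, -0.01447293]), 'grasp_force': 0.0, 'opening': 0.08772623495926156}
```

View pics/top0.png

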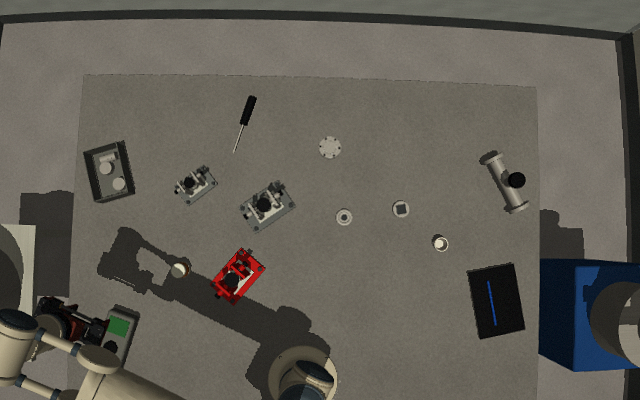

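View pics/side0.png

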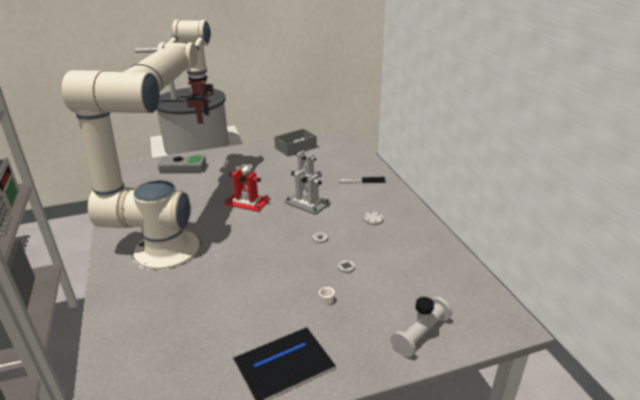

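The top picture shows the larger grey magazine at about (267,205), its smaller grey double at (196,184) and the red one at (238,276). The pellet holder is at (344,217), the plate holder at (401,209), the flange at (330,147), the driver at (245,123), the crucible at (440,243) and the jar at (181,268). The side picture agrees with this.

```bash
python3 - <<'E'
from h import *
c=pickle.load(open('top.pkl','rb'))
for n,uv,z in [('pel',(344,217),.012),('plate',(401,209),.012),('mag base',(267,206),.012),('mag top',(265,204),.115),('flange',(330,147),.013),('cruc',(440,243),.034),('jar',(181,268),.062),('small',(196,184),.012)]:
    print(n,pix2w(c,uv,z).round(4), np.linalg.norm(pix2w(c,uv,z)[0,:2]).round(3))
im=c['im'][...,::-1]
a=cv2.resize(im[160:250,225:315],(540,540),interpolation=cv2.INTER_CUBIC)
cv2.imwrite('pics/magcrop.png',a)
E
```

```text
pel [[ 0.5026 -0.1167  0.012 ]] 0.516
plate [[ 0.5315 -0.2932  0.012 ]] 0.607
mag base [[0.5305 0.1208 0.012 ]] 0.544
mag top [[0.5299 0.1166 0.115 ]] 0.543
flange [[ 0.7192 -0.0689  0.013 ]] 0.722
cruc [[ 0.4291 -0.4106  0.034 ]] 0.594
jar [[0.3374 0.3655 0.062 ]] 0.497
small [[0.5932 0.3438 0.012 ]] 0.686
```

View pics/magcrop.png

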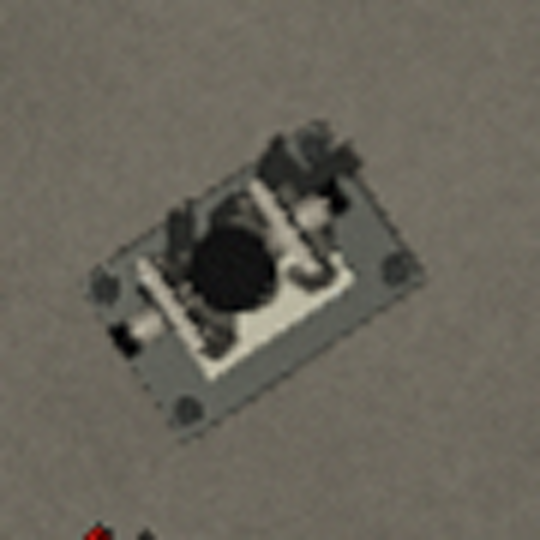

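The crop shows base corners near (85,290), (183,440), (428,282) and (325,122), knobs at (127,340) and (327,195), and the black follower centred at (232,268). The magazine's long axis therefore lies at about -57°, so the fingers must close at about +33°.

```bash
cat >> h.py <<'E'
def delta(pos,yaw_deg):
    "row values that take the measured pose to pos, tool down, closing axis (tool y) at yaw"
    s=arm.state(); R=Rn.from_rotvec(s['orientation'])
    a=np.radians(yaw_deg); y=np.array([np.cos(a),np.sin(a),0]); z=np.array([0,0,-1.]); 
    Rt=Rn.from_matrix(np.c_[np.cross(y,z),y,z])
    print('xyz',(R.inv().apply(np.array(pos)-s['eef_pos'])/.3).round(4),'ang',((R.inv()*Rt).as_rotvec()/1.5).round(4),
      'at',s['eef_pos'].round(4),'t',round(s['t'],2),'open',round(s['opening'],4),'F',s['wrist_force'].round(1))
E
python3 - <<'E'
from h import *
print(grab_frame('wrist')['tool_from_camera'])
delta((.50,.04,.38),33)
delta((.36,.33,.38),50)
E
```

```text
[[ 3.71963477e-04 -9.61904351e-01 -2.73385958e-01  7.53024089e-02]
 [ 9.99999931e-01  3.51664291e-04  1.23254466e-04 -2.76143285e-04]
 [-2.24189278e-05 -2.73385985e-01  9.61904415e-01 -1.79601956e-01]
 [ 0.00000000e+00  0.00000000e+00  0.00000000e+00  1.00000000e+00]]
xyz [-1.5066 -1.2749 -0.58  ] ang [-1.000e-03  3.000e-04  4.174e-01] at [0.2162 0.5594 0.2055] t 0.15 open 0.0876 F [0.6 0.1 0.9]
xyz [-0.7228 -0.5414 -0.581 ] ang [-1.000e-03  1.000e-04  2.195e-01] at [0.2162 0.5594 0.2055] t 0.15 open 0.0876 F [0.6 0.1 0.9]
```

send_rows(xyz=[[-0.15,-0.1,-0.2],[-0.35,-0.25,-0.4],[-0.55,-0.4,-0.58],[-0.72,-0.54,-0.58],[-0.72,-0.54,-0.58],[-0.72,-0.54,-0.58]], angular=[[0,0,0.05],[0,0,0.1],[0,0,0.15],[0,0,0.22],[0,0,0.22],[0,0,0.22]], hand=[87.8,87.8,87.8,87.8,87.8,87.8])

```text
t: 0.9
eef_pos: [0.3608, 0.3284, 0.3823]
orientation: [1.081, 2.948, 0.004]
wrist_force: [0.0, 0.1, 0.1]
opening: 0.0879
grasp_force: 0.0
```

```bash
python3 - <<'E'
from h import *
delta((.49,.18,.33),33)
E
```

```text
xyz [-0.6483 -0.0997  0.1748] ang [0.0021 0.0004 0.1948] at [0.3608 0.3284 0.3823] t 0.9 open 0.0879 F [0.  0.1 0.1]
```

send_rows(xyz=[[-0.2,-0.03,0.05],[-0.4,-0.06,0.1],[-0.6,-0.1,0.15],[-0.65,-0.1,0.175],[-0.65,-0.1,0.175],[-0.65,-0.1,0.175]], angular=[[0,0,0.1],[0,0,0.195],[0.002,0,0.195],[0.002,0,0.195],[0.002,0,0.195],[0.002,0,0.195]], hand=[87.8,87.8,87.8,87.8,87.8,87.8])

```text
t: 1.65
eef_pos: [0.4886, 0.1839, 0.3285]
orientation: [-1.491, -2.764, 0.003]
wrist_force: [-0.1, 0.8, 0.2]
opening: 0.0876
grasp_force: 0.0
```

```bash
python3 - <<'E'
from h import *
c=cam('wrist'); pickle.dump(c,open('w1.pkl','wb'))
im=c['im'][...,::-1].copy()
cv2.imwrite('pics/w1.png',im)
print(w2pix(c,[[.53,.118,.115],[.53,.118,.012],[.5026,-.1167,.012]]))
delta((.5,-.06,.3),33)
E
```

```text
[[322.36475431 225.9170252 ]
 [322.63314604 202.44935023]
 [236.66376149 300.26609083]]
xyz [-0.7    -0.4151  0.0969] ang [-0.001   0.0003  0.004 ] at [0.4886 0.1839 0.3288] t 1.7 open 0.0879 F [-0.3  0.2 -0.3]
```

View pics/w1.png

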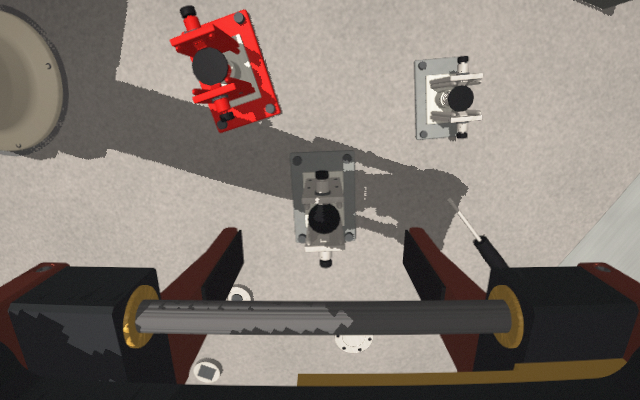

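The wrist picture shows the grey magazine upright, with its base from (291,153) to (355,240), the follower at (323,218) and knobs at (322,175) and (325,262). Its axes are nearly aligned with the image.

```bash
python3 - <<'E'
from h import *
c=pickle.load(open('w1.pkl','rb'))
im=c['im'][...,::-1]
cv2.imwrite('pics/w1c.png',cv2.resize(im[142:272,280:370],(540,780)[::1],interpolation=cv2.INTER_CUBIC)[0:600] if 0 else cv2.resize(im[145:270,280:370],None,fx=4.8,fy=4.8,interpolation=cv2.INTER_CUBIC))
E
```

```text
(no output)
```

View pics/w1c.png

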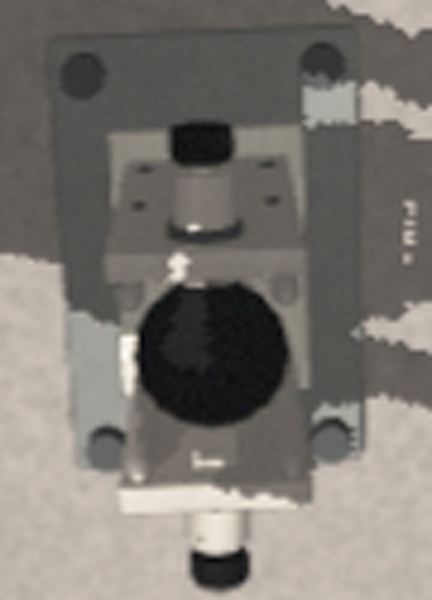

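```bash
python3 - <<'E'
from h import *
c=pickle.load(open('w1.pkl','rb'))
f=lambda P:np.array(P,float)/4.8+[280,145]-0.4
B=pix2w(c,f([(50,40),(355,28),(365,455),(80,468)]),.012)
S=pix2w(c,f([(82,75),(322,62),(333,440),(108,447)]),.014)
F=pix2w(c,f([(212.5,351),(136,351),(289,351)]),.105)
K=pix2w(c,f([(202,140),(220,570)]),.110)
for n,P in(('B',B),('S',S)):
    print(n,P[:,:2].round(4).tolist(),'ctr',P.mean(0).round(4),'sides',[np.linalg.norm(P[i]-P[i-1]).round(4) for i in range(4)],
     'yaw of mag y', [np.degrees(np.arctan2(*(q[:2][::-1]))).round(1) for q in (P[1]-P[0],P[2]-P[3])],'x-axis',[np.degrees(np.arctan2(*(q[:2][::-1]))).round(1)+90 for q in (P[3]-P[0],P[2]-P[1])])
print('F',F.round(4),np.linalg.norm(F[1]-F[2]));print('K',K.round(4),K.mean(0),np.linalg.norm(K[0]-K[1]),np.degrees(np.arctan2(*(K[1]-K[0])[:2][::-1]))+90)
E
```

```text
B [[0.4446, 0.1568], [0.5238, 0.2135], [0.6106, 0.0946], [0.5313, 0.0365]] ctr [0.5276 0.1254 0.012 ] sides [np.float64(0.1483), np.float64(0.0973), np.float64(0.1472), np.float64(0.0984)] yaw of mag y [np.float64(35.6), np.float64(36.2)] x-axis [np.float64(35.8), np.float64(36.2)]
S [[0.4592, 0.1532], [0.5209, 0.1989], [0.5977, 0.0938], [0.5348, 0.0493]] ctr [0.5281 0.1238 0.014 ] sides [np.float64(0.1286), np.float64(0.0768), np.float64(0.1302), np.float64(0.077)] yaw of mag y [np.float64(36.5), np.float64(35.3)] x-axis [np.float64(36.0), np.float64(36.2)]
F [[0.5274 0.1254 0.105 ]
 [0.5099 0.1139 0.105 ]
 [0.5449 0.137  0.105 ]] 0.04193606695896704
K [[0.4921 0.1741 0.11  ]
 [0.5644 0.0732 0.11  ]] [0.52823064 0.12366796 0.11      ] 0.12409624079639604 35.636608734225106
```

```bash
python3 - <<'E'
from h import *
delta((.50,-.165,.27),36)
E
```

```text
xyz [-0.9923 -0.6073  0.1973] ang [-0.001   0.0002 -0.0309] at [0.4886 0.1839 0.3288] t 1.7 open 0.0879 F [-0.3  0.2 -0.3]
```

send_rows(xyz=[[-0.2,-0.12,0],[-0.4,-0.25,0],[-0.6,-0.37,0.05],[-0.8,-0.5,0.1],[-1,-0.6,0.2],[-1,-0.6,0.2],[-1,-0.6,0.2],[-1,-0.6,0.2]], angular=[[0,0,0],[0,0,-0.03],[0,0,-0.03],[0,0,-0.03],[-0.001,0,-0.03],[-0.001,0,-0.03],[-0.001,0,-0.03],[-0.001,0,-0.03]], hand=[87.8,87.8,87.8,87.8,87.8,87.8,87.8,87.8])

```text
t: 2.7
eef_pos: [0.5033, -0.166, 0.2697]
orientation: [1.429, 2.797, -0.001]
wrist_force: [-0.5, 0.8, -0.2]
opening: 0.0879
grasp_force: 0.0
```

```bash
python3 - <<'E'
from h import *
c=cam('wrist'); pickle.dump(c,open('w2.pkl','wb'))
im=c['im'][...,::-1].copy()
cv2.imwrite('pics/w2.png',im)
print(w2pix(c,[[.5026,-.1167,.012],[.5315,-.2932,.012]]))
delta((.5026,-.1167,.10),36)
E
```

```text
[[344.6886925  130.21857986]
 [287.87284102 241.49185399]]
xyz [0.1349 0.0937 0.5663] ang [ 0.0001  0.0012 -0.001 ] at [ 0.5034 -0.1657  0.27  ] t 2.75 open 0.088 F [-0.3  0.9 -0.3]
```

View pics/w2.png

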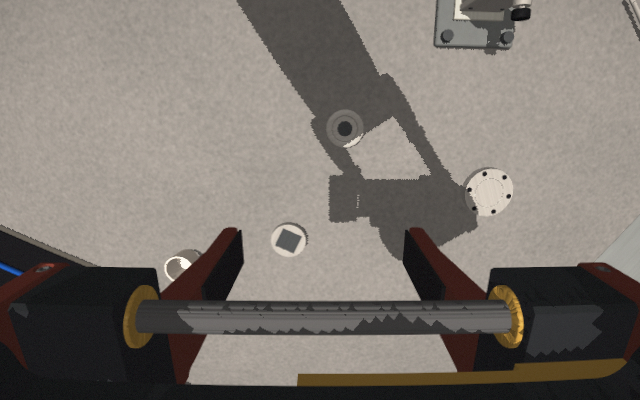

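The pellet holder is at about (345,128) with its dark pellet, and the plate holder is at about (289,240). Both lie close to the predicted pixels.

```bash
python3 - <<'E'
from h import *
c=pickle.load(open('w2.pkl','rb')); g=cv2.cvtColor(c['im'],cv2.COLOR_RGB2GRAY)
for n,(u,v),r,m,z in [('pellet',(345,128),12,lambda a:a<60,.011),('plate',(289,240),12,lambda a:a<110,.012),('platerim',(289,240),22,lambda a:a>205,.012)]:
    a=g[v-r:v+r+1,u-r:u+r+1]; M=m(a).astype(np.uint8)
    k,L,st,ce=cv2.connectedComponentsWithStats(M); i=1+st[1:,4].argmax()
    ys,xs=np.nonzero(L==i); hull=cv2.convexHull(np.c_[xs,ys].astype(np.float32)); (x,y),w,ang=cv2.minAreaRect(hull); 
    (cx,cy),rad=cv2.minEnclosingCircle(hull)
    W=pix2w(c,[(u-r+ce[i][0],v-r+ce[i][1]),(u-r+cx,v-r+cy),(u-r+x,v-r+y),(u-r+cx+rad,v-r+cy)],z)
    print(n,st[i],W[:3,:2].round(4).tolist(),'diam',2*np.linalg.norm(W[3]-W[1]), a.min(),a.max())
E
```

```text
pellet [  5   5  14  15 156] [[0.5011, -0.1149], [0.5008, -0.1149], [0.5008, -0.1145]] diam 0.019266228860550995 41 219
plate [  0   1  24  23 342] [[0.5305, -0.2914], [0.5309, -0.291], [0.5304, -0.2915]] diam 0.03607232498541051 85 216
platerim [  7   7  31  31 237] [[0.5378, -0.2905], [0.5317, -0.292], [0.5363, -0.2914]] diam 0.04691368543008048 78 216
```

send_rows(xyz=[[0.1,0.06,0.15],[0.143,0.093,0.35],[0.143,0.093,0.55],[0.143,0.093,0.65],[0.143,0.093,0.65],[0.143,0.093,0.65]], angular=[[0,0.001,-0.001],[0,0.001,-0.001],[0,0.001,-0.001],[0,0.001,-0.001],[0,0.001,-0.001],[0,0.001,-0.001]], hand=[80,80,75,75,75,75])

```text
t: 3.5
eef_pos: [0.5016, -0.116, 0.0762]
orientation: [1.427, 2.797, 0.0]
wrist_force: [0.6, -0.6, 0.4]
opening: 0.0752
grasp_force: 0.0
```

```bash
python3 - <<'E'
from h import *
delta((.501,-.115,.0245),36)
E
```

```text
xyz [0.0041 0.0002 0.1722] ang [ 0.0006  0.0011 -0.0006] at [ 0.5016 -0.116   0.0762] t 3.5 open 0.0752 F [ 0.6 -0.6  0.4]
```

send_rows(xyz=[[0.004,0,0.08],[0.004,0,0.15],[0.004,0,0.172],[0.004,0,0.172],[0.004,0,0.172],[0.004,0,0.172],[0.004,0,0.172],[0.004,0,0.172]], angular=[[0,0.001,0],[0,0.001,0],[0,0.001,0],[0,0.001,0],[0,0.001,0],[0,0.001,0],[0,0.001,0],[0,0.001,0]], hand=[75,75,75,65,55,45,45,45], squeeze=55)

```text
t: 4.5
eef_pos: [0.4995, -0.1156, 0.022]
orientation: [-1.428, -2.795, 0.0]
wrist_force: [0.2, -0.5, -0.1]
opening: 0.0447
grasp_force: 0.0
```

```bash
python3 - <<'E'
from h import *
delta((.501,-.115,.0245),36); print(arm.state()['grasp_force'])
delta((.501,-.115,.2),36)
E
```

```text
xyz [-0.0013  0.0052 -0.0084] ang [-0.0009 -0.0017 -0.0016] at [ 0.4995 -0.1156  0.022 ] t 4.5 open 0.0447 F [ 0.2 -0.5 -0.1]
0.0
xyz [ 2.000e-04  4.300e-03 -5.934e-01] ang [-0.0009 -0.0017 -0.0016] at [ 0.4995 -0.1156  0.022 ] t 4.5 open 0.0447 F [ 0.2 -0.5 -0.1]
```

The jaws reached 45 mm with no force on them, so I look before going on.

```bash
python3 - <<'E'
from h import *
c=cam('wrist'); pickle.dump(c,open('w3.pkl','wb'))
cv2.imwrite('pics/w3.png',c['im'][...,::-1])
print(w2pix(c,[[.501,-.115,.012],[.5305,-.2915,.012]]))
E
```

```text
[[326.05571868 228.64325544]
 [223.79676554 418.95086736]]
```

View pics/w3.png

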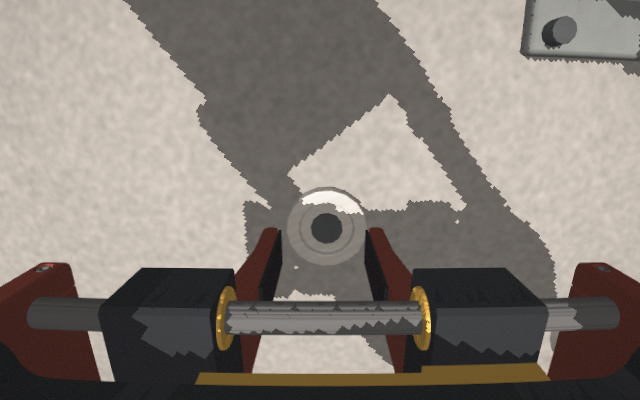

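The holder sits between the fingertips at (326,228), and the tip edges show at about (279,229) and (370,229). I'll check those against the projected tips.

```bash
python3 - <<'E'
from h import *
c=pickle.load(open('w3.pkl','rb')); s=arm.state()
R=Rn.from_rotvec(s['orientation'])
for z in (.022,.0,-.02):
  for x in (.01,-.01):
    P=[(x,y,z) for y in (-.0224,.0224,-.0255,.0255,-.0365,.0365)]
    print(z,x,w2pix(c,R.apply(P)+s['eef_pos']).round(0).tolist())
print(R.as_matrix().round(3), s['q'].round(3))
a=c['im'][180:300,255:395,::-1]
cv2.imwrite('pics/w3c.png',cv2.resize(a,None,fx=5,fy=5,interpolation=cv2.INTER_CUBIC))
E
```

```text
0.022 0.01 [[289.0, 207.0], [358.0, 207.0], [284.0, 207.0], [363.0, 207.0], [268.0, 207.0], [379.0, 207.0]]
0.022 -0.01 [[290.0, 235.0], [357.0, 235.0], [285.0, 235.0], [362.0, 235.0], [269.0, 235.0], [378.0, 235.0]]
0.0 0.01 [[285.0, 218.0], [362.0, 218.0], [280.0, 218.0], [367.0, 218.0], [261.0, 218.0], [386.0, 218.0]]
0.0 -0.01 [[286.0, 249.0], [361.0, 249.0], [281.0, 249.0], [366.0, 249.0], [263.0, 249.0], [384.0, 249.0]]
-0.02 0.01 [[281.0, 231.0], [366.0, 231.0], [275.0, 231.0], [372.0, 231.0], [255.0, 231.0], [393.0, 231.0]]
-0.02 -0.01 [[283.0, 265.0], [365.0, 265.0], [277.0, 265.0], [370.0, 265.0], [257.0, 265.0], [390.0, 265.0]]
[[-0.586  0.81  -0.003]
 [ 0.81   0.586  0.001]
 [ 0.003 -0.001 -1.   ]] [-0.294 -0.098  1.748  0.     1.495 -0.92 ]
```

View pics/w3c.png

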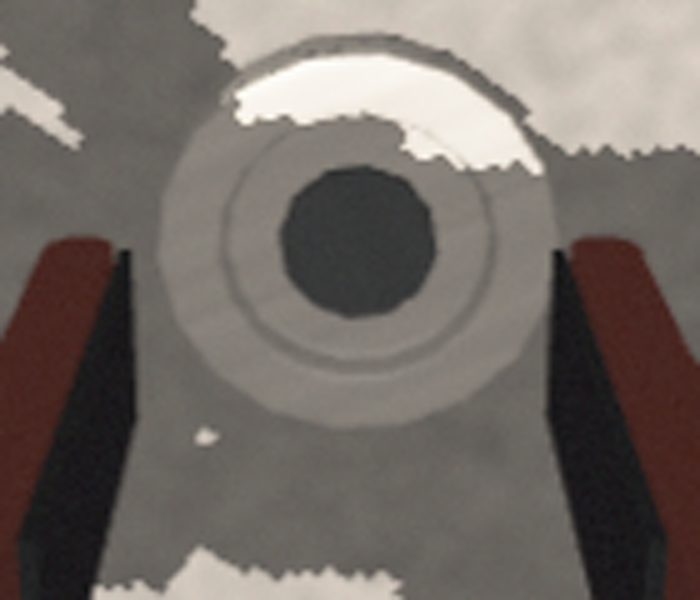

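This is a useful finding. The pads' tip edges at rows 230 and 263 fit a tool z of about -18 mm, not +22 mm. The holder's pixel and its 51 mm size confirm the camera's height. So the fingertips really stand about 40 mm higher than stated, above the holder, which explains the empty closing. I open, go down in small steps watching the force, and use the tip offset I measure.

send_rows(xyz=[[0,0.005,0],[0,0.005,0],[0,0.005,0],[0,0.005,0],[0,0.005,0.06],[0,0.005,0.1],[0,0.005,0.1],[0,0.005,0.1]], angular=[[-0.001,-0.002,-0.002],[-0.001,-0.002,-0.002],[-0.001,-0.002,-0.002],[-0.001,-0.002,-0.002],[-0.001,-0.002,-0.002],[-0.001,-0.002,-0.002],[-0.001,-0.002,-0.002],[-0.001,-0.002,-0.002]], hand=[60,70,70,70,70,70,70,70])

```text
t: 5.55
eef_pos: [0.5006, -0.1146, -0.0083]
orientation: [1.425, 2.8, -0.0]
wrist_force: [0.3, -0.2, -0.4]
opening: 0.0705
grasp_force: 0.0
```

```bash
python3 - <<'E'
from h import *
delta((.501,-.115,-.012),36)
E
```

```text
xyz [-0.0018  0.0004  0.0124] ang [-0.0001  0.0001  0.0005] at [ 0.5006 -0.1146 -0.0083] t 5.55 open 0.0705 F [ 0.3 -0.2 -0.4]
```

The TCP is already 8 mm below the bench plane with no contact, which confirms it. I continue in 2 mm steps.

send_rows(xyz=[[-0.002,0,0.007],[-0.002,0,0.013],[-0.002,0,0.018],[-0.002,0,0.018]], angular=[[0,0,0],[0,0,0],[0,0,0],[0,0,0]], hand=[70,70,70,70])

```text
t: 6.05
eef_pos: [0.5009, -0.1151, -0.0137]
orientation: [1.425, 2.8, -0.0]
wrist_force: [-0.5, -0.1, 0.0]
opening: 0.0702
grasp_force: 0.0
```

```bash
python3 - <<'E'
from h import *
delta((.501,-.115,-.016),36)
c=cam('wrist'); s=arm.state(); R=Rn.from_rotvec(s['orientation']); o=s['opening']/2
for z in (-.016,-.02): print(z,w2pix(c,R.apply([(x,y,z) for x in(.01,-.01) for y in (-o,o)])+s['eef_pos']).round(1).tolist())
a=c['im'][190:290,245:405,::-1]
cv2.imwrite('pics/w4c.png',cv2.resize(a,None,fx=5,fy=5,interpolation=cv2.INTER_CUBIC))
E
```

```text
xyz [0.0001 0.0005 0.0078] ang [-0.0001  0.0002  0.0005] at [ 0.5009 -0.1151 -0.0137] t 6.05 open 0.0702 F [-0.5 -0.1  0. ]
-0.016 [[258.8, 228.5], [388.6, 228.6], [260.8, 261.9], [386.5, 262.0]]
-0.02 [[257.4, 231.3], [390.1, 231.4], [259.5, 265.4], [387.9, 265.4]]
```

View pics/w4c.png

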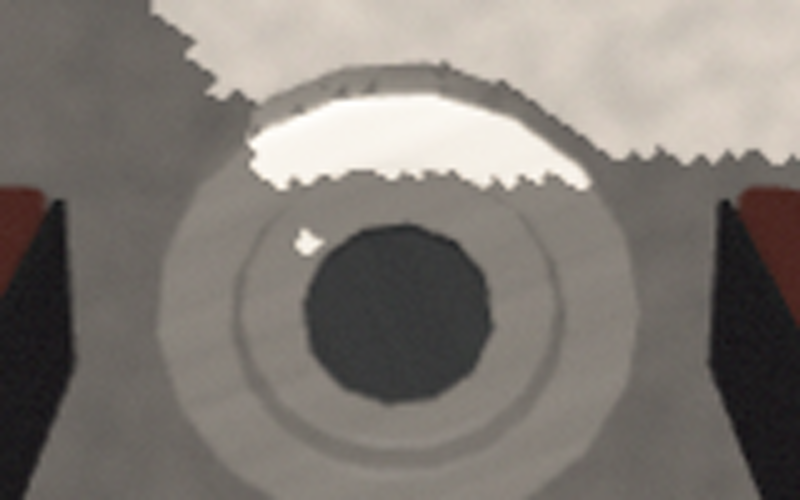

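The pads straddle the pellet holder, with pad tips at rows 230 to 262 and the pellet at (325,252). This fits tips at tool z of -17 mm, so they are about 3 mm above the bench and centred within about 1 mm. I go down 1.5 mm more and close.

send_rows(xyz=[[-0.002,0,0.005],[-0.002,0,0.005],[-0.002,0,0.005],[-0.002,0,0.005],[-0.002,0,0.005],[-0.002,0,0.005],[-0.002,0,0.005],[-0.002,0,0.005]], angular=[[0,0,0],[0,0,0],[0,0,0],[0,0,0],[0,0,0],[0,0,0],[0,0,0],[0,0,0]], hand=[70,62,56,50,45,45,45,45], squeeze=55)

```text
t: 7.1
eef_pos: [0.5013, -0.1156, -0.015]
orientation: [1.425, 2.799, -0.0]
wrist_force: [0.6, -0.3, 0.5]
opening: 0.0496
grasp_force: 55.0
```

```bash
python3 - <<'E'
from h import *
print(arm.state()['grasp_force']);delta((.501,-.115,.16),36)
E
```

```text
55.00004050321877
xyz [ 2.000e-03  2.000e-04 -5.834e-01] ang [0.0001 0.0003 0.0005] at [ 0.5013 -0.1156 -0.015 ] t 7.1 open 0.0496 F [ 0.6 -0.3  0.5]
```

Gripped at 55 N. I lift and carry it to the magazine.

send_rows(xyz=[[0,0,-0.1],[0,0,-0.25],[0,0,-0.4],[0,0,-0.55],[0,0,-0.58],[0,0,-0.58]], angular=[[0,0,0],[0,0,0],[0,0,0],[0,0,0],[0,0,0],[0,0,0]], hand=[45,45,45,45,45,45])

```text
t: 7.85
eef_pos: [0.5013, -0.1156, 0.1585]
orientation: [1.425, 2.799, -0.0]
wrist_force: [0.4, 0.1, -1.6]
opening: 0.0494
grasp_force: 55.0
```

```bash
python3 - <<'E'
from h import *
print(arm.state()['grasp_force']);delta((.5277,.1245,.16),36)
E
```

```text
54.99955762177706
xyz [ 0.5953  0.5421 -0.0053] ang [-0.      0.0002  0.0004] at [ 0.5013 -0.1156  0.1585] t 7.85 open 0.0494 F [ 0.4  0.1 -1.6]
```

send_rows(xyz=[[0.1,0.09,0],[0.22,0.2,0],[0.34,0.31,0],[0.46,0.42,0],[0.56,0.51,0],[0.595,0.542,0],[0.595,0.542,0],[0.595,0.542,0]], angular=[[0,0,0],[0,0,0],[0,0,0],[0,0,0],[0,0,0],[0,0,0],[0,0,0],[0,0,0]], hand=[45,45,45,45,45,45,45,45])

```text
t: 8.85
eef_pos: [0.5276, 0.1231, 0.1582]
orientation: [-1.427, -2.799, 0.002]
wrist_force: [0.1, -0.7, -0.9]
opening: 0.0496
grasp_force: 55.0
```

```bash
python3 - <<'E'
from h import *
print(arm.state()['grasp_force']);delta((.5277,.1245,.115),36)
c=cam('wrist'); pickle.dump(c,open('w5.pkl','wb'))
s=arm.state();R=Rn.from_rotvec(s['orientation'])
d=np.array([.5277,.1245,0]); a=np.radians(36); mx=np.array([np.sin(a),-np.cos(a),0]);my=np.array([np.cos(a),np.sin(a),0])
im=c['im'][...,::-1].copy()
P=[d+i*.0241*mx+j*.0202*my+[0,0,.13] for i in(1,-1) for j in(1,-1)]
P+=[d+i*.065*mx+[0,0,.11] for i in (1,-1)]
P+=[d+i*.036*mx+j*.026*my+[0,0,.127] for i in(1,-1) for j in(1,-1)]
P+=[d+i*.075*mx+j*.05*my+[0,0,.012] for i in(1,-1) for j in(1,-1)]
q=w2pix(c,P);print(q.round(0).tolist())
b=cv2.resize(im[60:300,170:490],None,fx=2.5,fy=2.5,interpolation=cv2.INTER_CUBIC)
for u,v in q: cv2.circle(b,(int((u-170+.5)*2.5),int((v-60+.5)*2.5)),3,(0,0,255),1)
cv2.imwrite('pics/w5.png',b)
E
```

```text
54.99943256378174
xyz [0.0034 0.0032 0.1439] ang [-0.0009  0.0002 -0.0003] at [0.5276 0.1231 0.1582] t 8.85 open 0.0496 F [ 0.1 -0.7 -0.9]
[[354.0, 249.0], [296.0, 249.0], [356.0, 182.0], [294.0, 182.0], [325.0, 285.0], [325.0, 117.0], [361.0, 263.0], [289.0, 262.0], [365.0, 163.0], [285.0, 163.0], [370.0, 245.0], [279.0, 245.0], [376.0, 102.0], [273.0, 102.0]]
```

View pics/w5.png

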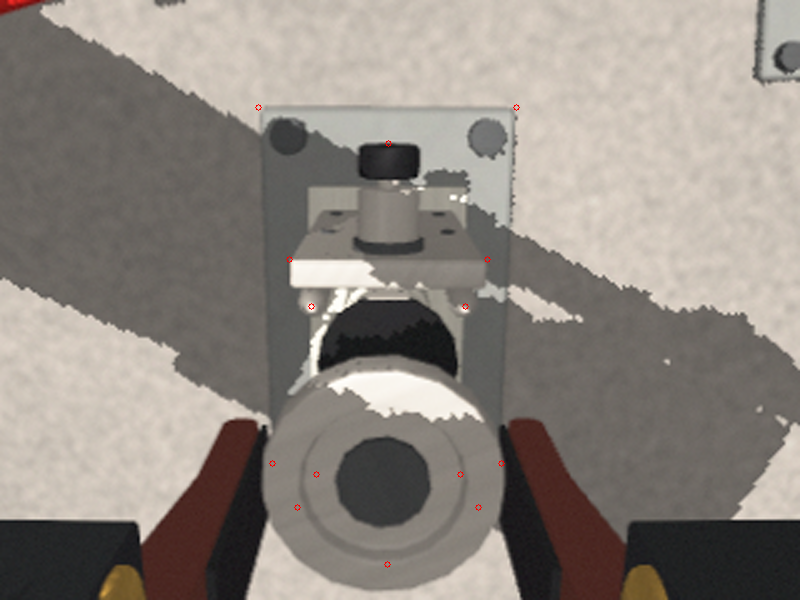

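The projected magazine model (rod tips, cheek corners, knob end, base corners) lies on the picture within about 1 mm, and the holder hangs level at (383,480). It needs about +1 mm in both tool x and tool y. I go down to just above the rods.

send_rows(xyz=[[0.003,0.003,0],[0.003,0.003,0.07],[0.003,0.003,0.14],[0.003,0.003,0.14],[0.003,0.003,0.14]], angular=[[-0.001,0,0],[-0.001,0,0],[-0.001,0,0],[-0.001,0,0],[-0.001,0,0]], hand=[45,45,45,45,45])

```text
t: 9.52
eef_pos: [0.5278, 0.1257, 0.1166]
orientation: [1.425, 2.799, 0.001]
wrist_force: [0.0, 0.1, -0.7]
opening: 0.0495
grasp_force: 55.0
```

```bash
python3 - <<'E'
from h import *
print(arm.state()['grasp_force']);delta((.5277,.1245,.0735),36)
E
```

```text
54.99971838667989
xyz [-0.0029 -0.0028  0.1438] ang [0.0007 0.0001 0.0005] at [0.5278 0.1257 0.1166] t 9.53 open 0.0495 F [ 0.   0.1 -0.7]
```

send_rows(xyz=[[-0.002,-0.002,0.03],[-0.002,-0.002,0.055],[-0.002,-0.002,0.08],[-0.002,-0.002,0.08]], angular=[[0,0,0],[0,0,0],[0,0,0],[0,0,0]], hand=[45,45,45,45])

```text
t: 10.02
eef_pos: [0.5278, 0.1249, 0.0924]
orientation: [1.425, 2.799, 0.002]
wrist_force: [0.3, 0.9, -1.0]
opening: 0.0496
grasp_force: 55.0
```

```bash
python3 - <<'E'
from h import *
print(arm.state()['grasp_force'],arm.state()['moment']);delta((.5277,.1245,.0735),36)
E
```

```text
54.99969569966197 [-0.10209816 -0.05751841  0.04132625]
xyz [-0.0009 -0.0011  0.063 ] ang [0.0009 0.0001 0.0005] at [0.5278 0.1249 0.0924] t 10.03 open 0.0496 F [ 0.3  0.9 -1. ]
```

send_rows(xyz=[[0,0,0.02],[0,0,0.04],[0,0,0.055],[0,0,0.063],[0,0,0.063],[0,0,0.063]], angular=[[0,0,0],[0,0,0],[0,0,0],[0,0,0],[0,0,0],[0,0,0]], hand=[45,45,45,45,45,45])

```text
t: 10.78
eef_pos: [0.5279, 0.1249, 0.0741]
orientation: [1.425, 2.799, 0.002]
wrist_force: [1.8, 0.1, 3.1]
opening: 0.0495
grasp_force: 55.0
```

```bash
python3 - <<'E'
from h import *
print(arm.state()['grasp_force'],arm.state()['moment']);delta((.5277,.1245,.0735),36)
c=cam('wrist'); pickle.dump(c,open('w6.pkl','wb'));cv2.imwrite('pics/w6.png',c['im'][...,::-1])
g=cv2.cvtColor(c['im'],cv2.COLOR_RGB2GRAY)
a=g[200:300,270:380]; M=(a<62).astype(np.uint8); k,L,st,ce=cv2.connectedComponentsWithStats(M)
for i in range(1,k):
    if st[i,4]>60: print(st[i],(ce[i]+[270,200]).round(1))
E
```

```text
55.00114168971777 [-0.02745656 -0.2273452  -0.03353195]
xyz [-0.0008 -0.0012  0.0019] ang [0.001  0.0002 0.0005] at [0.5279 0.1249 0.0741] t 10.78 open 0.0495 F [1.8 0.1 3.1]
[ 35  35  37  35 733] [323.3 252.2]
[ 95  35  15  65 525] [374.6 265.8]
[  0  37  11  52 309] [273. 264.]
```

The force is 4 N, which is the follower alone, and the pellet has not moved in the gripper, so nothing slipped. The top is about 3.7 mm below the noses. I go 1 mm deeper for margin, then open in place.

send_rows(xyz=[[0,0,0.004],[0,0,0.004],[0,0,0.004],[0,0,0.004],[0,0,0.004],[0,0,0.004],[0,0,0.004],[0,0,0.004]], angular=[[0,0,0],[0,0,0],[0,0,0],[0,0,0],[0,0,0],[0,0,0],[0,0,0],[0,0,0]], hand=[45,45,52,60,68,70,70,70])

```text
t: 11.82
eef_pos: [0.5279, 0.1249, 0.0728]
orientation: [1.425, 2.799, 0.002]
wrist_force: [-0.0, 0.4, -0.7]
opening: 0.0699
grasp_force: 0.0
```

```bash
python3 - <<'E'
from h import *
print(arm.state()['grasp_force']);delta((.5277,.1245,.2),36)
c=cam('wrist'); pickle.dump(c,open('w7.pkl','wb'));cv2.imwrite('pics/w7.png',c['im'][...,::-1])
g=cv2.cvtColor(c['im'],cv2.COLOR_RGB2GRAY)
a=g[200:300,270:380]; M=(a<62).astype(np.uint8); k,L,st,ce=cv2.connectedComponentsWithStats(M)
for i in range(1,k):
    if st[i,4]>60: print(st[i],(ce[i]+[270,200]).round(1), pix2w(c,ce[i]+[270,200],.104))
E
```

```text
0.0
xyz [-0.0008 -0.0005 -0.424 ] ang [0.001  0.0002 0.0004] at [0.5279 0.1249 0.0728] t 11.82 open 0.0699 F [-0.   0.4 -0.7]
[ 35  39  37  36 998] [323.2 256.7] [[0.5271148  0.12546019 0.104     ]]
[ 0 72 10 14 86] [274.1 278.8] [[0.51410419 0.10038871 0.104     ]]
[ 97  73  11  18 125] [372.2 281.5] [[0.55588251 0.12885577 0.104     ]]
```

It rose about 5 mm and stopped against the noses, centred within 1 mm, and the pad force is zero. The pellet holder is latched. I lift straight out and go to the plate holder.

send_rows(xyz=[[0,0,-0.08],[0,0,-0.25],[0,0,-0.4],[-0.15,-0.1,-0.42],[-0.35,-0.25,-0.42],[-0.55,-0.4,-0.42],[-0.7,-0.5,-0.42],[-0.7,-0.5,-0.42]], angular=[[0,0,0],[0,0,0],[0,0,0],[0,0,0],[0,0,0],[0,0,0],[0,0,0],[0,0,0]], hand=[70,70,70,70,70,70,70,70])

```text
t: 12.88
eef_pos: [0.5294, -0.1365, 0.1983]
orientation: [1.431, 2.796, 0.001]
wrist_force: [-0.3, -0.3, -0.5]
opening: 0.0702
grasp_force: 0.0
```

```bash
python3 - <<'E'
from h import *
delta((.5305,-.2915,.1),36)
E
```

```text
xyz [-0.4209 -0.2995  0.3277] ang [ 0.0005  0.0003 -0.0024] at [ 0.5294 -0.1365  0.1983] t 12.88 open 0.0702 F [-0.3 -0.3 -0.5]
```

send_rows(xyz=[[-0.1,-0.07,0],[-0.2,-0.15,0.1],[-0.32,-0.23,0.2],[-0.42,-0.3,0.33],[-0.42,-0.3,0.33],[-0.42,-0.3,0.33],[-0.42,-0.3,0.33]], angular=[[0,0,-0.002],[0,0,-0.002],[0,0,-0.002],[0,0,-0.002],[0,0,-0.002],[0,0,-0.002],[0,0,-0.002]], hand=[75,75,75,75,75,75,75])

```text
t: 13.75
eef_pos: [0.5327, -0.2871, 0.1019]
orientation: [1.417, 2.799, 0.002]
wrist_force: [1.0, -0.6, 0.6]
opening: 0.075
grasp_force: 0.0
```

```bash
python3 - <<'E'
from h import *
c=cam('wrist'); pickle.dump(c,open('w8.pkl','wb'));cv2.imwrite('pics/w8.png',c['im'][...,::-1])
g=cv2.cvtColor(c['im'],cv2.COLOR_RGB2GRAY)
p=w2pix(c,[[.5305,-.2915,.012]])[0]; print(p); u,v=p.astype(int)
for r,th in((30,85),(30,100),(30,115)):
    a=g[v-r:v+r,u-r:u+r]; k,L,st,ce=cv2.connectedComponentsWithStats((a<th).astype(np.uint8))
    for i in range(1,k):
        if st[i,4]>150: print(th,st[i],(ce[i]+[u-r,v-r]).round(1),pix2w(c,ce[i]+[u-r,v-r],.012).round(4))
print(np.percentile(a,[1,20,50,80,99]))
delta((.5305,-.2915,-.012),36)
E
```

```text
[318.00291102 195.85491043]
85 [  8  22  42  31 836] [317.3 200.1] [[ 0.5323 -0.295   0.012 ]]
100 [ 38   0  22  24 211] [340.4 171.3] [[ 0.533  -0.2629  0.012 ]]
100 [  8  16  43  37 900] [317.4 199.8] [[ 0.5321 -0.2947  0.012 ]]
100 [  0  23  26  37 219] [294.2 216.2] [[ 0.5246 -0.3189  0.012 ]]
100 [ 36  39  24  21 173] [340.7 218.6] [[ 0.5589 -0.2965  0.012 ]]
115 [ 32   0  28  28 256] [339.7 172.1] [[ 0.533  -0.2637  0.012 ]]
115 [   0   10   60   50 1740] [316.7 202.4] [[ 0.5331 -0.297   0.012 ]]
[ 50.  55. 105. 169. 230.]
xyz [-0.0061 -0.0154  0.3793] ang [0.002  0.0022 0.0036] at [ 0.5326 -0.2872  0.1018] t 13.8 open 0.0751 F [ 0.4  0.  -0.8]
```

send_rows(xyz=[[-0.006,-0.015,0.1],[-0.006,-0.015,0.2],[-0.006,-0.015,0.24],[-0.006,-0.015,0.24],[-0.006,-0.015,0.24],[-0.006,-0.015,0.24]], angular=[[0.002,0.002,0.003],[0.002,0.002,0.003],[0.002,0.002,0.003],[0.002,0.002,0.003],[0.002,0.002,0.003],[0.002,0.002,0.003]], hand=[75,75,75,75,75,75])

```text
t: 14.55
eef_pos: [0.5298, -0.2925, 0.0292]
orientation: [-1.427, -2.798, 0.0]
wrist_force: [-0.3, 0.3, 1.0]
opening: 0.075
grasp_force: 0.0
```

```bash
cat > fit.py <<'E'
from h import *
def fit(c,x0,y0,half=None,R=.0255,z=.012,span=.008):
    g=cv2.GaussianBlur(cv2.cvtColor(c['im'],cv2.COLOR_RGB2GRAY),(3,3),0).astype(np.float32)
    th=np.linspace(0,2*np.pi,120,endpoint=False); D=np.c_[np.cos(th),np.sin(th),0*th]
    def samp(P):
        q=w2pix(c,P).astype(np.float32); return cv2.remap(g,q[:,:1],q[:,1:],cv2.INTER_LINEAR).ravel()
    best=[]
    for x in np.arange(-span,span+1e-6,.0005):
        for y in np.arange(-span,span+1e-6,.0005):
            o=np.array([x0+x,y0+y,z]); e=np.abs(samp(o+D*(R-.0012))-samp(o+D*(R+.0012)))
            best.append((np.minimum(e,25).mean(),*o[:2].round(4)))
    best.sort(reverse=True); return best[:4]
E
python3 - <<'E'
from fit import *
c2=pickle.load(open('w2.pkl','rb')); print('w2 pel',fit(c2,.501,-.115)); print('w2 plate',fit(c2,.5305,-.2915))
c=cam('wrist'); pickle.dump(c,open('w9.pkl','wb'));cv2.imwrite('pics/w9.png',c['im'][...,::-1])
print(fit(c,.5305,-.2915))
delta((.5305,-.2915,-.012),36)
E
```

```text
w2 pel [(np.float32(18.107536), np.float64(0.501), np.float64(-0.115)), (np.float32(17.8028), np.float64(0.5005), np.float64(-0.115)), (np.float32(17.722502), np.float64(0.501), np.float64(-0.1145)), (np.float32(17.493523), np.float64(0.5005), np.float64(-0.1155))]
w2 plate [(np.float32(24.336931), np.float64(0.5305), np.float64(-0.292)), (np.float32(24.236921), np.float64(0.531), np.float64(-0.292)), (np.float32(24.213404), np.float64(0.5305), np.float64(-0.2915)), (np.float32(24.117765), np.float64(0.531), np.float64(-0.2915))]
[(np.float32(22.853556), np.float64(0.531), np.float64(-0.292)), (np.float32(22.73457), np.float64(0.531), np.float64(-0.2915)), (np.float32(22.611824), np.float64(0.5305), np.float64(-0.292)), (np.float32(22.450666), np.float64(0.5305), np.float64(-0.2915))]
xyz [0.0008 0.0044 0.1364] ang [-0.0005 -0.0005 -0.0006] at [ 0.5296 -0.2925  0.0289] t 14.6 open 0.075 F [-0.7 -0.  -0.5]
```

The rim fits at (0.531, -0.292) from both views. I go down with a small y correction and grip.

send_rows(xyz=[[-0.001,0.005,0.06],[-0.001,0.005,0.12],[-0.001,0.005,0.136],[-0.001,0.005,0.136]], angular=[[0,0,0],[0,0,0],[0,0,0],[0,0,0]], hand=[75,70,70,70])

```text
t: 15.1
eef_pos: [0.5297, -0.2911, -0.0144]
orientation: [-1.425, -2.794, -0.0]
wrist_force: [1.4, -0.3, 1.3]
opening: 0.0698
grasp_force: 0.0
```

```bash
python3 - <<'E'
from h import *
delta((.531,-.292,-.015),36)
E
```

```text
xyz [-0.005   0.0017  0.0019] ang [-0.0014 -0.0029 -0.0006] at [ 0.5297 -0.2911 -0.0144] t 15.1 open 0.0698 F [ 1.4 -0.3  1.3]
```

send_rows(xyz=[[-0.002,0.001,0],[-0.002,0.001,0]], angular=[[-0.001,-0.001,0],[-0.001,-0.001,0]], hand=[70,70])

```text
t: 15.35
eef_pos: [0.531, -0.2919, -0.0131]
orientation: [-1.427, -2.798, -0.001]
wrist_force: [0.6, 0.6, 0.3]
opening: 0.0698
grasp_force: 0.0
```

```bash
python3 - <<'E'
from h import *
delta((.531,-.292,-.015),36)
E
```

```text
xyz [-0.0003 -0.0003  0.0063] ang [ 0.0001 -0.0004 -0.0006] at [ 0.531  -0.2919 -0.0131] t 15.35 open 0.0698 F [0.6 0.6 0.3]
```

Settled within 0.2 mm. I lower 2 mm and close.

send_rows(xyz=[[0,0,0.006],[0,0,0.006],[0,0,0.006],[0,0,0.006],[0,0,0.006],[0,0,0.006],[0,0,0.006],[0,0,0.006]], angular=[[0,0,0],[0,0,0],[0,0,0],[0,0,0],[0,0,0],[0,0,0],[0,0,0],[0,0,0]], hand=[70,62,56,50,45,45,45,45], squeeze=55)

```text
t: 16.35
eef_pos: [0.5309, -0.2917, -0.0151]
orientation: [-1.427, -2.798, -0.001]
wrist_force: [0.2, 0.4, 0.2]
opening: 0.0493
grasp_force: 55.0
```

send_rows(xyz=[[0,0,-0.1],[0,0,-0.25],[0,0,-0.4],[0,0,-0.55],[0,0,-0.6],[0,0,-0.6]], angular=[[0,0,0],[0,0,0],[0,0,0],[0,0,0],[0,0,0],[0,0,0]], hand=[45,45,45,45,45,45])

```text
t: 17.1
eef_pos: [0.5312, -0.2921, 0.1651]
orientation: [1.427, 2.799, 0.001]
wrist_force: [-0.1, -1.1, -0.8]
opening: 0.0498
grasp_force: 55.0
```

```bash
python3 - <<'E'
from h import *
delta((.5279,.1249,.16),36)
E
```

```text
xyz [1.1317 0.8071 0.0173] ang [ 0.0003 -0.0001 -0.0006] at [ 0.5312 -0.2921  0.1651] t 17.1 open 0.0498 F [-0.1 -1.1 -0.8]
```

send_rows(xyz=[[0.1,0.07,0],[0.22,0.16,0],[0.34,0.24,0],[0.46,0.33,0],[0.58,0.41,0],[0.7,0.5,0],[0.82,0.58,0],[0.9,0.64,0]], angular=[[0,0,0],[0,0,0],[0,0,0],[0,0,0],[0,0,0],[0,0,0],[0,0,0],[0,0,0]], hand=[45,45,45,45,45,45,45,45])

```text
t: 18.1
eef_pos: [0.5265, 0.0412, 0.1618]
orientation: [-1.423, -2.795, 0.002]
wrist_force: [-0.1, 1.3, -1.3]
opening: 0.0499
grasp_force: 55.0
```

send_rows(xyz=[[0.1,0.08,0],[0.2,0.15,0],[0.23,0.167,0],[0.23,0.167,0],[0.23,0.167,0],[0.23,0.167,0]], angular=[[0,0,0],[0,0,0],[0,0,0],[0,0,0],[0,0,0],[0,0,0]], hand=[45,45,45,45,45,45])

```text
t: 18.85
eef_pos: [0.528, 0.1236, 0.1652]
orientation: [-1.429, -2.797, -0.0]
wrist_force: [0.9, 0.1, -0.8]
opening: 0.0495
grasp_force: 55.0
```

```bash
python3 - <<'E'
from fit import *
delta((.5279,.1249,.115),36)
c=cam('wrist'); s=arm.state(); z=s['eef_pos'][2]+.0152+.012
cv2.imwrite('pics/w10.png',c['im'][...,::-1])
b=fit(c,*s['eef_pos'][:2],z=z,span=.006)[0]; print(b, 'offset tool xy', Rn.from_rotvec(s['orientation']).inv().apply([b[1]-s['eef_pos'][0],b[2]-s['eef_pos'][1],0]))
E
```

```text
xyz [0.0036 0.0022 0.1674] ang [-0.0001 -0.0007 -0.0015] at [0.528  0.1236 0.1652] t 18.85 open 0.0495 F [ 0.9  0.1 -0.8]
(np.float32(24.564047), np.float64(0.5276), np.float64(0.1232)) offset tool xy [-1.44034081e-04 -6.89726823e-04 -1.62499741e-07]
```

The holder is centred in the gripper within 0.7 mm. I go down to just above the rods.

send_rows(xyz=[[0.002,0.002,0.05],[0.002,0.002,0.12],[0.002,0.002,0.166],[0.002,0.002,0.166],[0.002,0.002,0.166],[0.002,0.002,0.166]], angular=[[0,0,-0.001],[0,0,-0.001],[0,0,-0.001],[0,0,-0.001],[0,0,-0.001],[0,0,-0.001]], hand=[45,45,45,45,45,45])

```text
t: 19.65
eef_pos: [0.5285, 0.1257, 0.1165]
orientation: [1.425, 2.8, 0.002]
wrist_force: [-0.8, -0.8, -0.1]
opening: 0.0496
grasp_force: 55.0
```

```bash
python3 - <<'E'
from h import *
delta((.5279,.1249,.0727),36)
E
```

```text
xyz [-0.001  -0.0033  0.146 ] ang [ 0.001  -0.0003  0.0005] at [0.5285 0.1257 0.1165] t 19.65 open 0.0496 F [-0.8 -0.8 -0.1]
```

send_rows(xyz=[[-0.001,-0.002,0.03],[-0.001,-0.002,0.055],[-0.001,-0.002,0.08],[-0.001,-0.002,0.1],[-0.001,-0.002,0.12],[-0.001,-0.002,0.135],[-0.001,-0.002,0.143],[-0.001,-0.002,0.143]], angular=[[0,0,0],[0,0,0],[0,0,0],[0,0,0],[0,0,0],[0,0,0],[0,0,0],[0,0,0]], hand=[45,45,45,45,45,45,45,45])

```text
t: 20.65
eef_pos: [0.5277, 0.125, 0.0724]
orientation: [-1.425, -2.799, -0.001]
wrist_force: [1.0, -0.3, 4.1]
opening: 0.0498
grasp_force: 55.0
```

```bash
python3 - <<'E'
from fit import *
delta((.5279,.1249,.0727),36)
c=cam('wrist'); s=arm.state(); z=s['eef_pos'][2]+.0272
for dz in (0,.006): print(dz,fit(c,*s['eef_pos'][:2],z=z+dz,span=.005)[0])
E
```

```text
xyz [-0.0007  0.0003 -0.0009] ang [ 0.     -0.0008  0.0004] at [0.5277 0.125  0.0724] t 20.65 open 0.0498 F [ 1.  -0.3  4.1]
0 (np.float32(21.905201), np.float64(0.5272), np.float64(0.1245))
0.006 (np.float32(21.031965), np.float64(0.5252), np.float64(0.128))
```

The force is 5 N, which is the deeper follower alone, and the holder has not slipped. I open in place.

send_rows(xyz=[[0,0,0.001],[0,0,0.001],[0,0,0.001],[0,0,0.001],[0,0,0.001],[0,0,0.001],[0,0,0.001]], angular=[[0,0,0],[0,0,0],[0,0,0],[0,0,0],[0,0,0],[0,0,0],[0,0,0]], hand=[45,52,60,68,70,70,70])

```text
t: 21.58
eef_pos: [0.5277, 0.125, 0.0723]
orientation: [-1.425, -2.799, -0.001]
wrist_force: [0.2, 0.2, -0.4]
opening: 0.0704
grasp_force: 0.0
```

send_rows(xyz=[[0,0,-0.08],[0,0,-0.25],[0,0,-0.4],[0,0,-0.4],[0,0,-0.4],[0,0,-0.4]], angular=[[0,0,0],[0,0,0],[0,0,0],[0,0,0],[0,0,0],[0,0,0]], hand=[70,70,70,70,70,70])

```text
t: 22.32
eef_pos: [0.5271, 0.1248, 0.1903]
orientation: [-1.424, -2.796, 0.002]
wrist_force: [-0.1, -0.1, 1.0]
opening: 0.0704
grasp_force: 0.0
```

```bash
python3 - <<'E'
from fit import *
delta((.5279,.1249,.2),36)
c=cam('wrist'); cv2.imwrite('pics/w12.png',c['im'][...,::-1])
# dark square plate: centre at each candidate height, and its apparent side
g=cv2.cvtColor(c['im'],cv2.COLOR_RGB2GRAY)
p=w2pix(c,[[.5278,.1248,.105]])[0]; u,v=p.astype(int); r=45
for th in (60,75,90,105):
    a=g[v-r:v+r,u-r:u+r]; k,L,st,ce=cv2.connectedComponentsWithStats((a<th).astype(np.uint8)); i=L[r,r]
    if i:
        ys,xs=np.nonzero(L==i); q=cv2.minAreaRect(np.c_[xs,ys].astype(np.float32)); m=np.array(q[0])+[u-r,v-r]
        s=[2*np.linalg.norm(pix2w(c,[m],z)-pix2w(c,[m+[q[1][0]/2,0]],z)) for z in (.105,.117)]
        print(th,p,m,q[1],q[2],pix2w(c,[m],.105),s)
E
```

```text
xyz [-0.0012  0.0024 -0.0324] ang [-0.0019 -0.0017  0.0004] at [0.5271 0.1248 0.1903] t 22.32 open 0.0704 F [-0.1 -0.1  1. ]
60 [324.42691666 195.85067017] [322.14041519 198.79109192] (33.51803970336914, 24.828176498413086) 24.443954467773438 [[0.52776165 0.12155701 0.105     ]] [np.float64(0.028485122573667247), np.float64(0.027195622869023228)]
75 [324.42691666 195.85067017] [322.02055359 199.05479431] (34.511165618896484, 25.407501220703125) 24.443954467773438 [[0.52781671 0.12130804 0.105     ]] [np.float64(0.029335938263224105), np.float64(0.028007922783282117)]
90 [324.42691666 195.85067017] [321.90068817 198.81848907] (34.92496871948242, 26.069583892822266) 24.443954467773438 [[0.52761132 0.1214173  0.105     ]] [np.float64(0.029681594058343762), np.float64(0.028337931005021338)]
105 [324.42691666 195.85067017] [322.00000381 198.5       ] (35.329872131347656, 27.72724151611328) 26.56505012512207 [[0.52751371 0.12169513 0.105     ]] [np.float64(0.030017408578393898), np.float64(0.028658543458683964)]
```

The plate's long side measures 30 mm at the mouth's level, but the blob is cut off on one side. I check the latch knobs and the rim numerically.

```bash
python3 - <<'E'
from fit import *
c=cam('wrist'); g=cv2.cvtColor(c['im'],cv2.COLOR_RGB2GRAY)
c5=pickle.load(open('w5.pkl','rb')); c1=pickle.load(open('w1.pkl','rb'))
o=np.array([.5277,.1247,0]); a=np.radians(36); mx=np.array([np.sin(a),-np.cos(a),0]);my=np.array([np.cos(a),np.sin(a),0])
for n,cc in(('before w1',c1),('before w5',c5),('now',c)):
    g=cv2.cvtColor(cc['im'],cv2.COLOR_RGB2GRAY)
    for sg in(1,-1):
        u,v=w2pix(cc,[o+sg*.062*mx+[0,0,.11]])[0].astype(int); r=22
        if v>280: continue
        k,L,st,ce=cv2.connectedComponentsWithStats((g[v-r:v+r,u-r:u+r]<45).astype(np.uint8))
        if k>1:
            i=1+st[1:,4].argmax(); w=pix2w(cc,ce[i]+[u-r,v-r],.11)[0]-o; print(n,sg,st[i].tolist(),'mag x,y',(w@mx).round(4),(w@my).round(4))
for z in (.099,.105,.111,.117): print(z,fit(c,.5277,.1247,z=z,span=.004)[0])
g=cv2.cvtColor(c['im'],cv2.COLOR_RGB2GRAY)
# brightness along magazine x and y through the centre at mouth level
for nm,ax in(('x',mx),('y',my)):
    q=w2pix(c,[o+[0,0,.105]+t*ax for t in np.arange(-.03,.0301,.003)]).round().astype(int); print(nm,[int(g[j,i]) for i,j in q])
E
```

```text
before w1 1 [17, 20, 11, 7, 62] mag x,y 0.0628 -0.0007
before w1 -1 [17, 21, 12, 8, 94] mag x,y -0.0601 -0.0001
before w5 -1 [11, 19, 23, 14, 226] mag x,y -0.0596 0.0001
now 1 [13, 18, 18, 12, 180] mag x,y 0.063 -0.0005
now -1 [12, 20, 21, 12, 193] mag x,y -0.0596 -0.0
0.099 (np.float32(20.98103), np.float64(0.5287), np.float64(0.1227))
0.105 (np.float32(20.822803), np.float64(0.5277), np.float64(0.1247))
0.111 (np.float32(19.2118), np.float64(0.5267), np.float64(0.1257))
0.117 (np.float32(18.104345), np.float64(0.5247), np.float64(0.1282))
x [201, 234, 186, 172, 235, 112, 109, 108, 104, 53, 55, 57, 54, 56, 55, 59, 124, 120, 116, 116, 116]
y [85, 85, 201, 176, 120, 56, 56, 55, 55, 54, 55, 58, 58, 58, 55, 114, 232, 235, 236, 89, 87]
```

Both knobs are back at their rest positions within 0.3 mm. The rim fit at mouth level is centred on the bore, and the plate spans ±15 mm, half of it in sunlight. I hand in the job.

```bash
python3 -c "
from workcell import arm
print(arm.close_job())"
```

```text
the job is handed in; nothing more can be done
None
```

I loaded both holders, pellet holder first and plate holder on top; both latches measured back out over the upper rim, and I handed the job in at about 22 s, though no verdict came back.

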